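Reset the tension of a seed-tray cam clamp

ROBOT

A 7-joint arm with a two-finger parallel gripper is mounted at the origin on the work surface. World frame = base frame: x ahead of the robot, y to its left, z up, the work surface at z = 0. Lengths are in m, angles in rad, forces in N, time in s.
With the tool pointing down it reaches from about 0.425 to 0.925 m from the base axis. Payload 6.8 kg.
Tool frame: the origin (TCP) lies between the finger pads; the fingertips stand 22 mm ahead of it and the grasp point (between the pads) lies 3 mm ahead of it (bot.tip_reach is the distance from the TCP to the fingertips, in m); z points along the fingers, x is the direction in which the jaws open and shut, and the axes are right-handed (so a half turn about z gives the same grasp; the last joint's range is limited). The gripper opens to 85 mm and grips with 20 to 120 N. Pads are 22 mm wide; open, the fingers measure 114 mm over their backs; the gripper's body (76 mm by 85 mm) begins 54 mm behind the grasp point. The pads swing forward as they close: fully open they stand 13 mm farther back than shut.
Start: joints at [1.221, 0.477, 0.022, 1.555, -0.011, 1.109, -0.083], TCP at [0.162, -0.655, 0.253] pointing down, gripper open.
Joint ranges: [-2.96, 2.96], [-0.34, 2.1], [-1.41, 1.46], [0.24, 2.44], [-1.37, 4.51], [0.17, 1.92], [-2.96, 2.96]. Speed limits (rad/s): [2.39, 2.39, 3.14, 3.14, 3.14, 3.14, 3.14].

INTERFACE

Orientations are given as a unit quaternion [w, x, y, z].
In Python, from station import bot gives the robot as it stands.
- The arm moves only by the tool step_arm, never from a script. Its argument "targets" is a list of rows, each a list of 5 numbers: the shift along the tool's x, y, z in mm, then the turn about the tool's z in degrees, then the closure, from 0 (fully open) to 1 (shut). In form: [[dx, dy, dz, spin, jaw], ...]. A call has 1 to 20 rows; each row is the pose to reach, as a shift and turn from the pose commanded when the call began, along the tool's axes at that moment; what a row does not reach only later rows make up. A row lasts 1/12 s, in which the tool goes at most 41.7 mm and 7.16 degrees, less where a joint would pass 70% of its speed; a pose out of reach is approached as far as the arm can. A call with a gripper value outside its range is refused whole. The fingers move at their own pace and stop on an object; "newtons" is the grip in N (left out, the last holds). Time passes only in rows, so rows that repeat a pose let the fingers close. It gives the time, the measured TCP pose, the force and the opening at its end, in the units of the state.
- bot.get_obs(): the state, without advancing time (a new reading comes with each control period).
- bot.read_camera(name): name is "scene" or "top"; returns a dict with "frame" (400x640x3 uint8, red, green, blue), "z_map" (400x640 float32, m along the optical axis (not along the pixel's ray), 0 where there is no reading), "fov_y" (degrees; the focal length in pixels is half the picture's height over the tangent of half this angle, whatever the lens; pixels are square), "cx", "cy" (the principal point, pixels), "R" (3x3) and "t" (3): a world point X has camera coordinates R X + t. Camera axes: x right, y down, z forward; pixel columns grow to the right and rows downward; lengths in m; the calibration is good to about 2 mm. A picture is of the moment at which its call begins.
- bot.hand_in(): hands the job in, once; it reports no verdict.
The state is a dict: "t": time; "q": joint angles; "joint_vel": joint speeds; "joint_torque": joint torques, N m; "eef_pos": TCP position; "tool_rot": TCP orientation; "contact_force": force on the tool from outside, world axes, zero at the start; "torque": the same for the moment, N m; "gripper_width": opening from 0.0 (shut) to 1.0 (fully open).
Only numpy, scipy, OpenCV 4.12 (cv2) and the standard library are available. Lean on these libraries where they do the work, as an engineer would, in place of code of your own. Each camera call takes 0.05 s, during which the arm holds its last target.

TASK

The cam clamp holding the seed tray on the seeder's bed is set too loose. Flip its red lever up until it stands fully open, turn the black wing nut clockwise until its orange pointer lies within the green sector of the dial, then flip the lever fully back down so the pad clamps the tray's rim. Leave the tray and everything else around it where they are, and let go of the clamp.

Things in the scene. Friction and masses are not known exactly. Their poses are not given: they have to be found in the camera images.
- tray_bed: Fixed aluminium bed, x -135 to +135, y -310 to +150 mm, 12 mm thick, carrying tray (-y side) and clamp (+y side). Origin on the table under the nut's axis, z up. A blue clamp bar, 36 mm wide, runs along y from -23 to +137 mm, its top at z 96 mm with the lever closed; opening the lever lifts bar, dial and nut by 6 mm. Below it a grey column, 26 x 22 mm, at y 55 mm.
- cam_lever (a joint): Cam lever angle, rad: 0 = closed, level, pointing to the bed's -x; grows as it swings up; 1.57 = upright; 1.8 = end stop, fully open. It stays where it is left (friction 0.28 N m, about 4 N at its grip; a little more when closing under tension); fingers opening around it can drag it up a little, so a last press from above seats it. Opening it raises the clamp bar, closing it presses the bar down.
- lever_pivot (a point): Pivot of the lever, at (0, 120, 112) mm in the bed's frame, with the bed's axes; the hinge axis is y. Two steel cheeks hold it: 28 mm wide in x, 40 mm over both in y, 128 mm high above the table.
- lever_grip (a point): Point to pinch on the red lever: on its centre line, 72 mm from the pivot; the lever's free end lies along this point's -x. The lever is 14 mm wide (along y), 10 mm thick, and ends 105 mm from the pivot in a lump 18 wide, 14 thick, 22 mm long. Closed, it has 95 mm of free height below it.
- nut (a joint): Wing nut angle, rad: 0 = orange pointer to the bed's +y, growing clockwise seen from above; stops at 0 and 3.0. Green sector: 1.55 to 2.15 (middle 1.85, a little past the bed's +x). Starts at 0.3 to 0.8. Each rad lowers the pad 2 mm; lever closed, the pad meets the rim at about 0.85, then presses about 10 N per rad. Turns with 0.06 N m, stays where left.
- nut_grip (a point): Centre of the nut's black wing, on the vertical turning axis, at z 124 mm (lever closed) or 130 mm (open). The wing is 15 mm thick (x), 54 mm long (along this point's y, orange pointer at its +y end) and 28 mm high, from 16 mm below to 12 mm above this point. A white dial, 90 mm in diameter, with the green sector, lies 25 mm below this point.
- seed_tray: Loose white seed tray with cells, 200 (x) x 300 (y) x 45 mm high, 0.35 kg, lying on the bed between its rails; origin at the centre of its underside. Its flat rim top is 57 mm above the table; the clamp pad stands over the middle of its +y rim.
- clamp_pad: Black rubber pad, 24 mm in diameter, spring loaded, on the spindle below the nut; origin at the centre of its underside.
- brush: Bystander: wooden brush, 150 mm long, lying in the tray; origin at its middle, on its underside.
- nozzle: Bystander: brass nozzle, 22 mm in diameter, 32 mm high, standing on the bed; origin at its foot.
- seed_jar: Bystander: seed jar with a green cap, 90 mm in diameter, 130 mm high; origin at its foot.
- spray_bottle: Bystander: white bottle with a blue cap, 60 mm in diameter, 160 mm high; origin at its foot.
- pot: Bystander: terracotta pot, 90 mm in diameter, 80 mm high; origin at its foot.
- screwdriver: Bystander: screwdriver lying on the table; origin on its underside.
- marker_box: Bystander: open orange box, 100 x 120 x 50 mm; origin at the centre of its underside.

How it is judged:
On the way, in this order (a step that is already met when the one before it is completed fails the run):
1. the lever is flipped open, upright or beyond (value of joint cam_lever above 1.4 rad), for 0.2 s.
2. with the lever open, the nut's pointer is in the green sector (value of joint nut between 1.55 and 2.15 rad and value of joint cam_lever above 1.2 rad), for 0.3 s.
3. the lever is flipped closed and the pad presses the rim (value of joint cam_lever below 0.15 rad and contact force between clamp_pad and seed_tray above 4 N), for 0.2 s.
At the end, for the whole second after the job is handed in: The lever lies closed (within 0.15 rad of its stop), the nut's pointer is in the green sector (1.55 to 2.15 rad), the pad presses the tray's rim with more than 4 N, and the tray rests within 15 mm of where it was (all of step 3 and value of joint nut between 1.55 and 2.15 rad and distance of seed_tray from where it was at the start of the episode below 0.015 m and linear speed of seed_tray below 0.02 m/s); the robot touches nothing.
It fails at once if the tray is shoved or lifted more than 20 mm (distance of seed_tray from where it was at the start of the episode above 0.02 m).
It fails at once if something standing or lying around the clamp is displaced more than 40 mm (distance of any of brush, nozzle, seed_jar, spray_bottle, pot, screwdriver, marker_box from where it was at the start of the episode above 0.04 m).
It also fails if it takes over 69 s, if anything falls off the work surface, if the arm or the gripper's body presses on something with over 40 N, if the wrist force passes 120 N, or if a joint passes its speed limit or range.

## Working session

There is one attempt and no reset: what is moved stays moved. The work goes in short steps, Python scripts to look and compute and a tool call to move; the robot and the scene stay as the last step left them, time stands still between calls to the robot, and variables do not carry over. Pictures are saved under pics/ and viewed, and the job is handed in when it is done.

Besides the shell and the picture viewer there is one more tool, called after ">>>" as name([rows], argument=value, ...), one row to a line, values as JSON. step_arm: Moves the arm, as the interface text tells. Its arguments: {"type":"object","properties":{"targets":{"type":"array"},"newtons":{"type":"number"}},"required":["targets"]}

```bash
ls; mkdir -p pics; python3 - <<'E'
from station import bot
import cv2,numpy as np
o=bot.get_obs()
print({k:np.round(v,3) for k,v in o.items()}, bot.tip_reach)
for n in ["scene","top"]:
    c=bot.read_camera(n)
    cv2.imwrite(f"pics/{n}0.png",c["frame"][:,:,::-1])
    print(n,c["fov_y"],c["cx"],c["cy"],np.round(c["R"],3).tolist(),np.round(c["t"],3))
    np.savez(f"{n}0.npz",**c)
E
```

```text
pics
{'t': np.float64(0.0), 'q': array([ 1.221,  0.478,  0.022,  1.556, -0.011,  1.109, -0.083]), 'joint_vel': array([-0.001,  0.002,  0.   ,  0.002, -0.001,  0.   , -0.001]), 'joint_torque': array([-1.0000e-03, -5.9645e+01,  1.6080e+00, -2.8119e+01,  1.2000e-02,
        1.0000e-02,  0.0000e+00]), 'eef_pos': array([ 0.162, -0.655,  0.252]), 'tool_rot': array([-0.001,  0.787, -0.617, -0.001]), 'contact_force': array([-0.569,  0.558, -0.773]), 'torque': array([0.046, 0.003, 0.045]), 'gripper_width': np.float64(1.0)} 0.022
scene 52.554427624672954 325.4006153891832 208.84372243102047 [[-0.254, 0.967, -0.011], [0.793, 0.202, -0.574], [-0.553, -0.155, -0.819]] [ 0.211 -0.355  1.43 ]
top 43.53611608007747 325.2903556456558 200.81808661274863 [[0.013, -1.0, 0.02], [-0.994, -0.015, -0.11], [0.11, -0.018, -0.994]] [-0.078  0.538  1.639]
```

View pics/scene0.png

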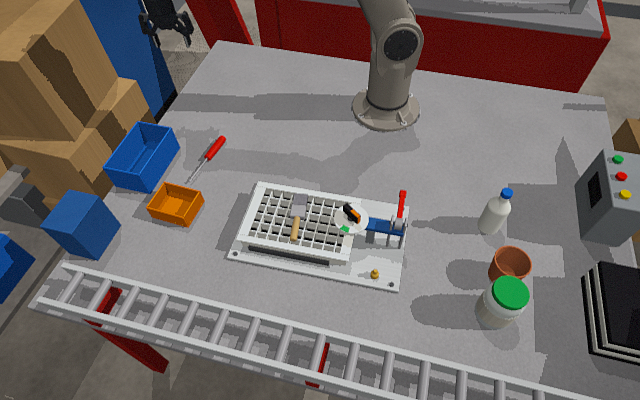

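View pics/top0.png

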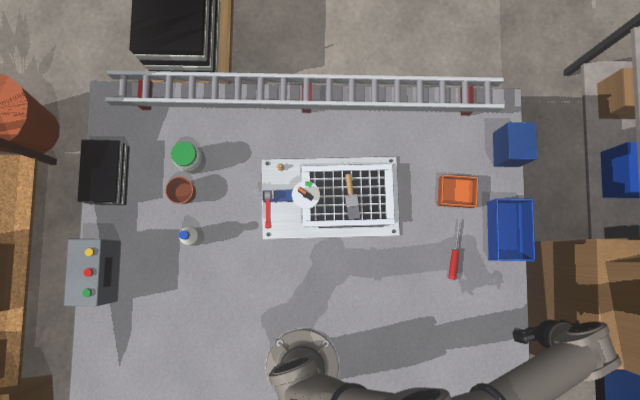

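The scene picture shows the bed at (320,235), with the red lever near (402,205) pointing toward the robot and the dial at (350,217). The top picture shows the dial at (306,194) and the lever at (268,212). I'll enlarge the clamp and fit the bed.

```bash
cat > h.py <<'E'
import numpy as np,cv2
def load(n): return dict(np.load(n))
def f(c): return c["frame"].shape[0]/2/np.tan(np.radians(float(c["fov_y"]))/2)
def pix2w(c,u,v,z=None,h=None):
    F=f(c); d=np.array([(u-c["cx"])/F,(v-c["cy"])/F,1.])
    if h is not None:
        o=-c["R"].T@c["t"]; r=c["R"].T@d; return o+r*(h-o[2])/r[2]
    if z is None: z=c["z_map"][int(round(v)),int(round(u))]
    return c["R"].T@(d*z-c["t"])
def proj(c,X):
    p=c["R"]@np.asarray(X)+c["t"]; return np.array([f(c)*p[0]/p[2]+c["cx"],f(c)*p[1]/p[2]+c["cy"]])
def cloud(c):
    v,u=np.mgrid[:400,:640]; z=c["z_map"]; F=f(c)
    P=np.stack([(u-c["cx"])/F*z,(v-c["cy"])/F*z,z],-1)-c["t"]
    return P@c["R"]
E
python3 - <<'E'
from h import *
c=load("top0.npz"); s=load("scene0.npz")
cv2.imwrite("pics/topc.png",cv2.resize(c["frame"][150:246,250:410,::-1],None,fx=5,fy=5,interpolation=cv2.INTER_CUBIC))
cv2.imwrite("pics/scc.png",cv2.resize(s["frame"][175:300,220:420,::-1],None,fx=4,fy=4,interpolation=cv2.INTER_CUBIC))
E
```

```text
(no output)
```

View pics/topc.png

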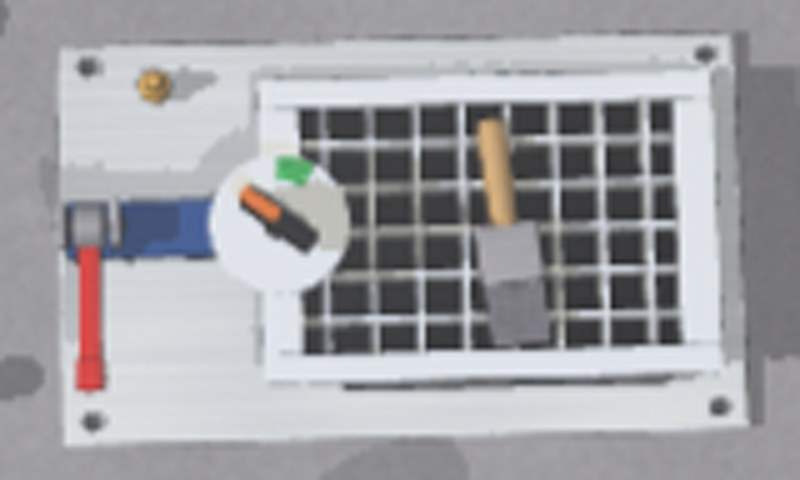

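View pics/scc.png

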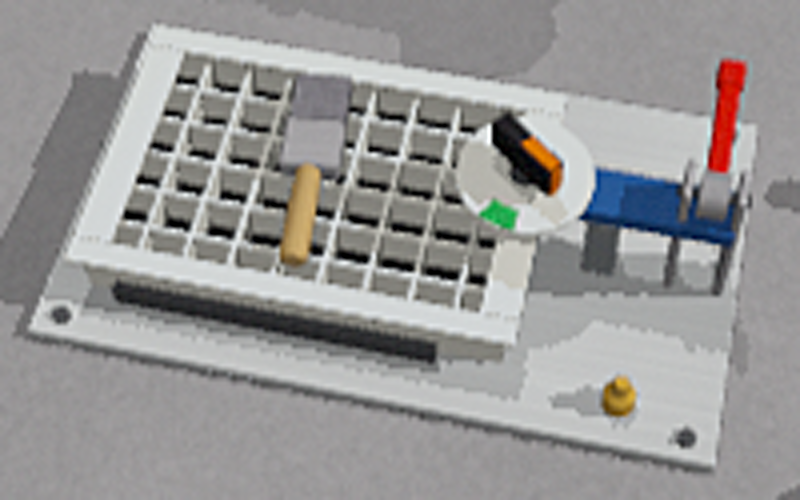

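The crops show clear bed corners: in the top crop at (60,47), (735,32), (748,428) and (65,445); in the scene crop at (30,330), (715,467) and (757,125). I'll fit the bed pose to them.

```bash
cat > fit.py <<'E'
from h import *
from scipy.optimize import least_squares
c=load("top0.npz"); s=load("scene0.npz")
T=[((60,47),(.135,.15,.012)),((735,32),(.135,-.31,.012)),((748,428),(-.135,-.31,.012)),((65,445),(-.135,.15,.012))]
S=[((30,332),(.135,-.31,.012)),((716,467),(.135,.15,.012)),((757,125),(-.135,.15,.012))]
obs=[]
for p,X in T: obs.append((c,np.array(p)/5+[250,150]-.4,X))
for p,X in S: obs.append((s,np.array(p)/4+[220,175]-.4,X))
def b2w(p,X):
    X=np.asarray(X); a=p[2]; R=np.array([[np.cos(a),-np.sin(a),0],[np.sin(a),np.cos(a),0],[0,0,1]]); return R@X+[p[0],p[1],0]
def res(p,o=obs): return np.concatenate([proj(k,b2w(p,X))-u for k,u,X in o])
if __name__=="__main__":
    for o in (obs,obs[:4],obs[4:]):
        r=least_squares(res,[.6,0,0],args=(o,)); print(r.x.round(4),np.round(r.fun,2))
    p=least_squares(res,[.6,0,0]).x
    for n,X in dict(nut=(0,0,.136),piv=(0,.12,.112),grip=(-.072,.12,.112),end=(-.105,.12,.112),dialc=(0,0,.099)).items():
        print(n,b2w(p,X).round(4),((proj(c,b2w(p,X))-[250,150])*5+2).round(0),((proj(s,b2w(p,X))-[220,175])*4+2).round(0))
    P=cloud(c); 
    for n,(u,v) in dict(nut=(280,218),lever=(90,320),pivot=(90,225)).items():
        u,v=round(u/5+250),round(v/5+150); print(n,P[v,u].round(4))
    # pointer in top crop: orange end vs black end at height .136
    a=pix2w(c,250+245/5,150+196/5,h=.136); b=pix2w(c,250+313/5,150+245/5,h=.136); print(a,b,(a+b)/2)
    d=a-b; ang=np.arctan2(d[1],d[0])-p[2]; print("nut",np.pi/2-ang)
E
python3 fit.py
```

```text
[ 0.5514 -0.0054  0.0404] [-0.93  0.13 -0.86 -0.04  0.02 -0.06 -0.82  0.27 -1.34 -0.29 -0.58 -0.13
 -0.11  0.04]
[ 0.552  -0.0076  0.0375] [-0.17 -0.14 -0.1   0.07  0.56  0.07 -0.29 -0.01]
[ 0.5511 -0.0037  0.0425] [-0.67 -0.01  0.26 -0.16  0.43 -0.01]
nut [ 0.5514 -0.0054  0.136 ] [277. 217.] [526. 142.]
piv [0.5466 0.1145 0.112 ] [ 89. 226.] [713. 196.]
grip [0.4746 0.1116 0.112 ] [ 90. 339.] [725. 106.]
end [0.4417 0.1102 0.112 ] [ 91. 392.] [731.  67.]
dialc [ 0.5514 -0.0054  0.099 ] [279. 224.] [524. 175.]
nut [ 0.5486 -0.0082  0.1315]
lever [0.4852 0.1103 0.1177]
pivot [0.5435 0.1103 0.1329]
[0.56282191 0.01380548 0.136     ] [ 0.53262811 -0.029161    0.136     ] [ 0.54772501 -0.00767776  0.136     ]
nut 0.6530025666668101
```

```bash
cat > go.py <<'E'
# python3 go.py : functions to express world targets in tool axes
from fit import *
from scipy.spatial.transform import Rotation as Ro
from station import bot
p=least_squares(res,[.6,0,0]).x
def tool(verbose=1):
    o=bot.get_obs(); q=o["tool_rot"]; R=Ro.from_quat([q[1],q[2],q[3],q[0]]).as_matrix()
    if verbose: print("t",round(float(o["t"]),2),"pos",o["eef_pos"].round(4),"xang",np.degrees(np.arctan2(R[1,0],R[0,0])).round(1),"z",R[:,2].round(3),"F",o["contact_force"].round(1),"w",round(float(o["gripper_width"]),3),"q",o["q"].round(2))
    return o["eef_pos"],R
def w(target,ang=None):
    pos,R=tool(0); d=R.T@(np.asarray(target)-pos)*1000
    xa=np.degrees(np.arctan2(R[1,0],R[0,0])); s=None if ang is None else round((xa-ang+180)%360-180,1)
    print("world",np.round(target,4),"-> d",d.round(1),"spin",s)
def b(X,angb=None):  # bed frame target, jaw angle in bed frame deg
    w(b2w(p,X),None if angb is None else angb+np.degrees(p[2]))
E
python3 - <<'E'
from go import *
tool()
w((.5,-.3,.27))
b((-.072,.12,.24),-90)
E
```

```text
t 0.1 pos [ 0.1615 -0.6549  0.2524] xang -76.1 z [-0.001  0.002 -1.   ] F [0.1 1.  0. ] w 0.998 q [ 1.22  0.48  0.02  1.56 -0.01  1.11 -0.08]
world [ 0.5  -0.3   0.27] -> d [-263.5 -413.6  -17.2] spin None
world [0.4746 0.1116 0.24  ] -> d [-669.1 -487.6   13.5] spin 11.5
```

>>> step_arm([
  [-264,-414,-17,0,0],
  [-264,-414,-17,0,0],
  [-264,-414,-17,0,0],
  [-264,-414,-17,0,0],
  [-264,-414,-17,0,0],
  [-264,-414,-17,0,0],
  [-264,-414,-17,0,0],
  [-264,-414,-17,0,0],
  [-264,-414,-17,0,0],
  [-264,-414,-17,0,0],
  [-264,-414,-17,0,0],
  [-669,-488,5,11.5,0],
  [-669,-488,5,11.5,0],
  [-669,-488,5,11.5,0],
  [-669,-488,5,11.5,0],
  [-669,-488,5,11.5,0],
  [-669,-488,5,11.5,0],
  [-669,-488,5,11.5,0],
  [-669,-488,5,11.5,0],
  [-669,-488,5,11.5,0],
])

```text
t: 1.77
eef_pos: [0.4749, 0.0517, 0.2511]
tool_rot: [0.0, 0.721, -0.693, 0.0]
contact_force: [0.6, -1.5, 0.1]
gripper_width: 1.0
```

```bash
python3 - <<'E'
from go import *
tool()
b((-.072,.12,.2),-90)
E
```

```text
t 1.77 pos [0.4749 0.0517 0.2511] xang -87.7 z [-0. -0. -1.] F [ 0.6 -1.5  0.1] w 1.0 q [ 0.1   0.18 -0.38  1.99  0.08  0.98 -1.85]
world [0.4746 0.1116 0.2   ] -> d [-59.9  -2.2  51.1] spin 0.0
```

>>> step_arm([
  [-60,-2,10,0,0],
  [-60,-2,40,0,0],
  [-60,-2,60,0,0],
  [-60,-2,90,0,0],
  [-60,-2,110,0,0],
  [-60,-2,135,0,0],
  [-60,-2,135,0,0],
  [-60,-2,135,0,0],
])

```text
t: 2.43
eef_pos: [0.4741, 0.1097, 0.1155]
tool_rot: [0.001, 0.722, -0.692, -0.001]
contact_force: [0.9, -0.6, 0.2]
gripper_width: 0.998
```

```bash
python3 - <<'E'
from go import *
tool()
for n in ("scene","top"):
    c=bot.read_camera(n); np.savez(n+"1.npz",**c)
    u,v=proj(c,b2w(p,(-.03,.12,.12))).astype(int); print(u,v)
    cv2.imwrite(f"pics/{n}1.png",cv2.resize(c["frame"][v-60:v+60,u-80:u+80,::-1],None,fx=5,fy=5,interpolation=cv2.INTER_CUBIC))
b((-.072,.12,.115),-90)
E
```

```text
t 2.43 pos [0.4741 0.1097 0.1155] xang -87.6 z [-0.003 -0.001 -1.   ] F [ 0.9 -0.6  0.2] w 0.998 q [-0.04  0.39 -0.38  2.09  0.22  0.7  -2.09]
399 212
267 203
world [0.4746 0.1116 0.115 ] -> d [-1.4  1.2  2.3] spin 0.0
```

View pics/scene1.png

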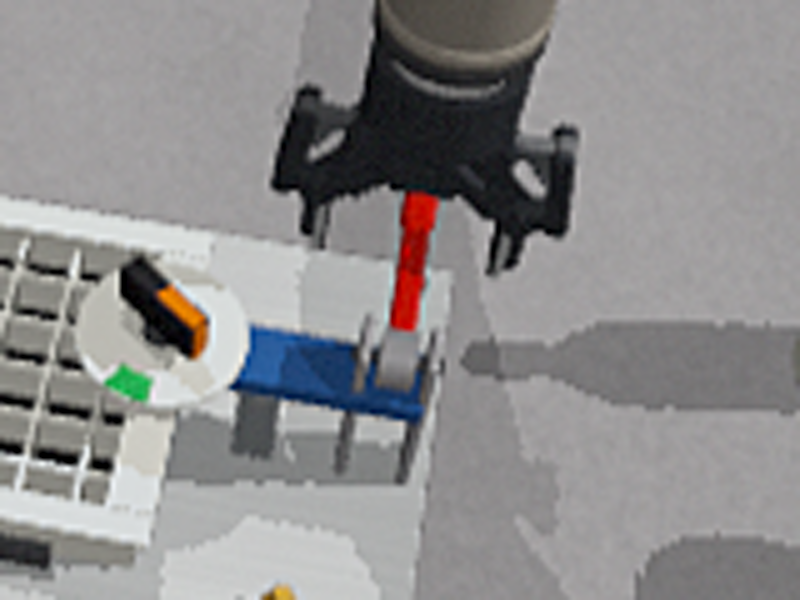

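View pics/top1.png

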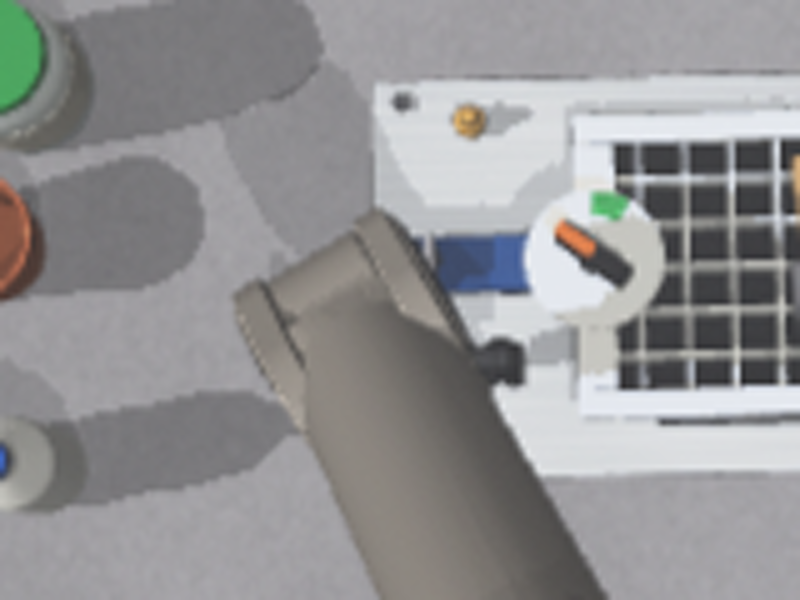

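The lever at (415,250) in the scene crop lies midway between the fingertips at (318,235) and (505,260). Closing.

>>> step_arm([
  [-1,1,1,0,0.5],
  [-1,1,1,0,1],
  [-1,1,1,0,1],
  [-1,1,1,0,1],
  [-1,1,1,0,1],
  [-1,1,1,0,1],
  [-1,1,1,0,1],
  [-1,1,1,0,1],
], newtons=35)

```text
t: 3.2
eef_pos: [0.4745, 0.113, 0.1158]
tool_rot: [-0.001, 0.722, -0.692, -0.0]
contact_force: [-2.4, 4.4, 1.7]
gripper_width: 0.151
```

```bash
python3 - <<'E'
from go import *
tool(); L=.072
pos,R=tool(0)
# arc in tool frame relative to grip at closed
for a in np.arange(0,1.85,.1):
    d=b2w(p,(-L*np.cos(a),.12,.112+L*np.sin(a)))-b2w(p,(-L,.12,.112)); print(round(a,2),(R.T@d*1000).round(1))
E
```

```text
t 3.2 pos [0.4745 0.113  0.1158] xang -87.6 z [ 0.001  0.003 -1.   ] F [-2.4  4.4  1.7] w 0.151 q [-0.04  0.39 -0.38  2.09  0.22  0.69 -2.1 ]
0.0 [0. 0. 0.]
0.1 [-0.  -0.4 -7.2]
0.2 [ -0.   -1.5 -14.3]
0.3 [ -0.   -3.2 -21.3]
0.4 [ -0.1  -5.7 -28. ]
0.5 [ -0.1  -8.9 -34.5]
0.6 [ -0.1 -12.6 -40.6]
0.7 [ -0.1 -17.  -46.4]
0.8 [ -0.1 -21.9 -51.6]
0.9 [ -0.1 -27.3 -56.4]
1.0 [ -0.1 -33.2 -60.5]
1.1 [ -0.1 -39.4 -64.1]
1.2 [ -0.1 -46.  -67. ]
1.3 [ -0.1 -52.8 -69.3]
1.4 [ -0.1 -59.9 -70.9]
1.5 [ -0.1 -67.  -71.7]
1.6 [ -0.  -74.2 -71.9]
1.7 [ -0.  -81.4 -71.3]
1.8 [ -0.  -88.5 -70. ]
```

>>> step_arm([
  [0,0,-7,0,1],
  [0,-2,-14,0,1],
  [0,-3,-21,0,1],
  [0,-6,-28,0,1],
  [0,-9,-35,0,1],
  [0,-13,-41,0,1],
  [0,-17,-46,0,1],
  [0,-22,-52,0,1],
  [0,-27,-56,0,1],
  [0,-33,-60,0,1],
  [0,-39,-64,0,1],
  [0,-46,-67,0,1],
])

```text
t: 4.2
eef_pos: [0.5162, 0.1145, 0.18]
tool_rot: [0.003, 0.722, -0.692, -0.003]
contact_force: [-7.9, 5.9, -6.1]
gripper_width: 0.154
```

```bash
cat > see.py <<'E'
from go import *
import sys
tag=sys.argv[1]; X=[float(a) for a in sys.argv[2].split(",")] if len(sys.argv)>2 else (-.03,.12,.15)
tool()
ims=[]
for n in ("scene","top"):
    c=bot.read_camera(n); np.savez(f"{n}{tag}.npz",**c)
    u,v=proj(c,b2w(p,X)).astype(int); print(n,"crop origin",u-50,v-60)
    ims.append(cv2.resize(c["frame"][v-60:v+60,u-50:u+50,::-1],None,fx=4,fy=4,interpolation=cv2.INTER_CUBIC))
cv2.imwrite(f"pics/c{tag}.png",np.hstack(ims))
E
python3 see.py 2
```

```text
t 4.2 pos [0.5162 0.1145 0.18  ] xang -87.5 z [-0.009  0.001 -1.   ] F [-7.9  5.9 -6.1] w 0.154 q [-0.01  0.36 -0.39  1.95  0.17  0.88 -2.02]
scene crop origin 351 145
top crop origin 216 142
```

View pics/c2.png

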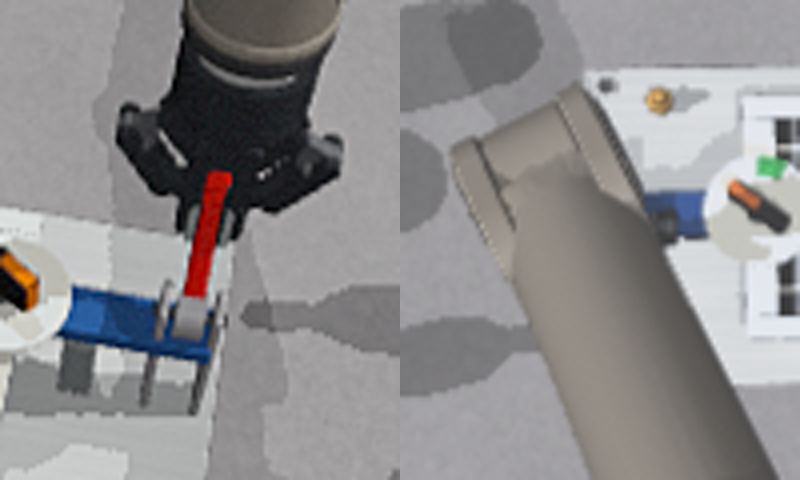

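The lever is pinched and raised: in the left half it runs from (200,290) at the pivot to (218,180) at its tip. Continuing along the arc to the end stop.

>>> step_arm([
  [0,-7,-2,0,1],
  [0,-14,-4,0,1],
  [0,-21,-5,0,1],
  [0,-28,-5,0,1],
  [0,-35,-4,0,1],
  [0,-42,-3,0,1],
  [0,-45,-2,0,1],
  [0,-45,-2,0,1],
])

```text
t: 4.97
eef_pos: [0.5656, 0.1144, 0.184]
tool_rot: [-0.0, 0.721, -0.693, 0.0]
contact_force: [0.1, -0.5, 0.1]
gripper_width: -0.002
```

```bash
python3 see.py 3
```

```text
t 4.97 pos [0.5656 0.1144 0.184 ] xang -87.7 z [ 0. -0. -1.] F [ 0.1 -0.5  0.1] w -0.002 q [-0.01  0.42 -0.38  1.84  0.19  0.92 -2.01]
scene crop origin 351 145
top crop origin 216 142
```

View pics/c3.png

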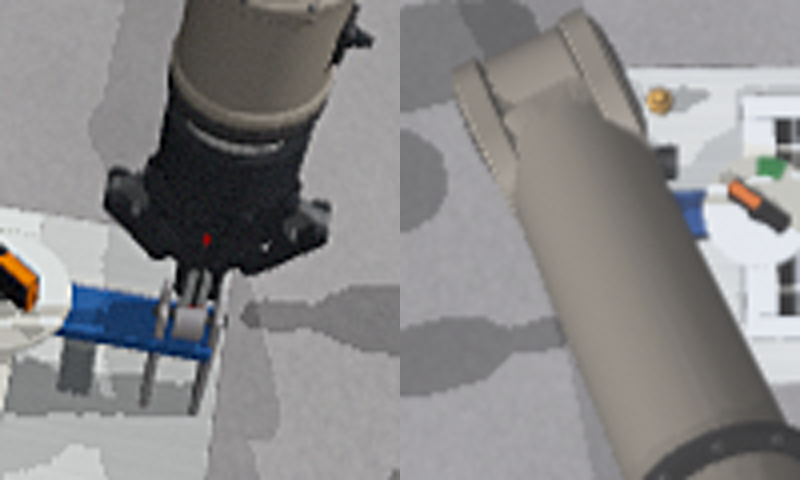

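The pinch slipped off near upright. The jaws are shut past the lever on the +x side, with the red lever tip visible behind the fingers at (206,240). I'll lift over it, come down on the -x side and push it to its stop.

>>> step_arm([
  [0,0,-40,0,1],
  [0,0,-78,0,1],
  [0,0,-78,0,1],
  [0,35,-78,0,1],
  [0,70,-78,0,1],
  [0,100,-78,0,1],
  [0,100,-78,0,1],
  [0,100,-40,0,1],
  [0,100,2,0,1],
  [0,100,2,0,1],
])

```text
t: 5.9
eef_pos: [0.4611, 0.1086, 0.1767]
tool_rot: [0.004, 0.721, -0.692, -0.003]
contact_force: [-1.3, -0.2, -0.2]
gripper_width: -0.0
```

```bash
python3 see.py 4; python3 - <<'E'
from go import *
b((-.007,.12,.18),-90)
E
```

```text
t 5.9 pos [0.4611 0.1086 0.1767] xang -87.7 z [-0.01  -0.003 -1.   ] F [-1.3 -0.2 -0.2] w -0.0 q [-0.    0.28 -0.42  2.07  0.15  0.83 -2.04]
scene crop origin 351 145
top crop origin 216 142
world [0.5396 0.1142 0.18  ] -> d [ -0.9 -75.2   1.6] spin 0.0
```

View pics/c4.png

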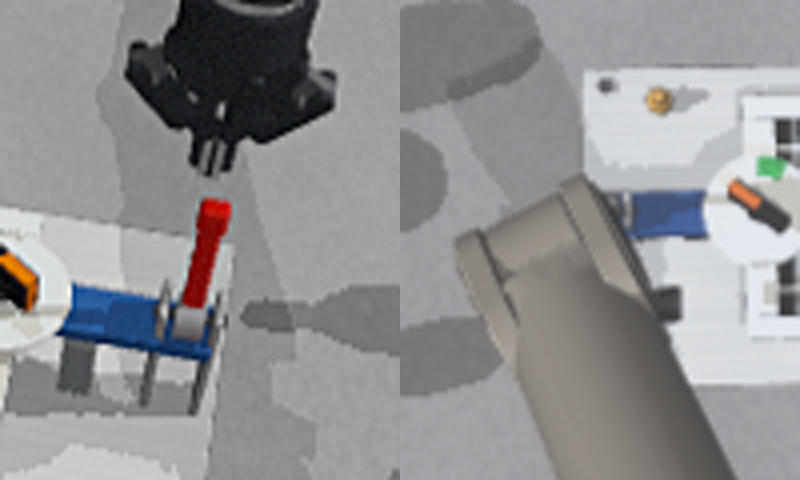

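The lever now stands near upright, its tip at (216,212) in the left half, and the shut fingers are on its -x side at (210,155). Pushing in +x.

>>> step_arm([
  [-1,-20,-2,0,1],
  [-1,-35,-2,0,1],
  [-1,-45,-2,0,1],
  [-1,-52,-2,0,1],
  [-1,-58,-2,0,1],
  [-1,-64,-2,0,1],
  [-1,-70,-2,0,1],
  [-1,-75,-2,0,1],
  [-1,-78,-2,0,1],
  [-1,-78,-2,0,1],
])

```text
t: 6.83
eef_pos: [0.5428, 0.1147, 0.1839]
tool_rot: [0.001, 0.721, -0.692, -0.0]
contact_force: [-3.3, -0.8, 1.5]
gripper_width: -0.001
```

```bash
python3 see.py 5
```

```text
t 6.83 pos [0.5428 0.1147 0.1839] xang -87.6 z [-0.001 -0.    -1.   ] F [-3.3 -0.8  1.5] w -0.001 q [-0.01  0.39 -0.39  1.89  0.18  0.9  -2.02]
scene crop origin 351 145
top crop origin 216 142
```

View pics/c5.png

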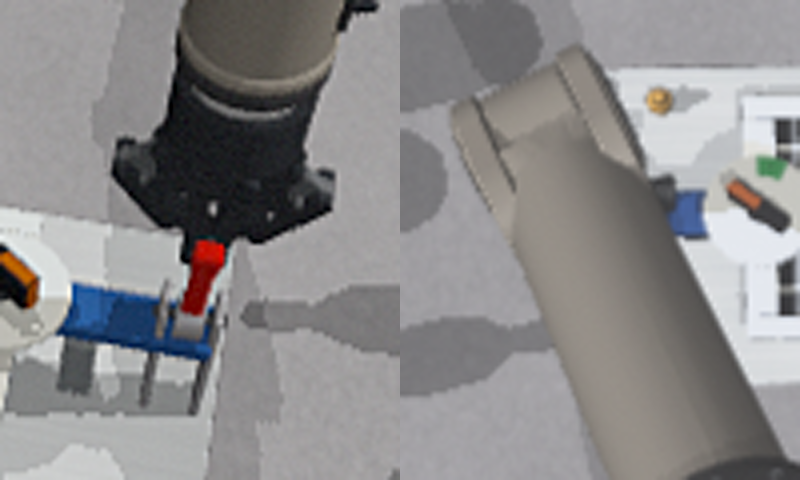

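The lever leans with its tip at (210,250), near the stop. The force is only 3 N, so I'll push a little more until the stop is felt.

>>> step_arm([
  [0,-3,0,0,1],
  [0,-6,0,0,1],
  [0,-9,0,0,1],
  [0,-9,0,0,1],
])

```text
t: 7.27
eef_pos: [0.5447, 0.1149, 0.1835]
tool_rot: [0.007, 0.722, -0.692, -0.004]
contact_force: [-27.2, -2.6, 21.0]
gripper_width: 0.001
```

The end stop is felt (27 N). Backing off and looking.

>>> step_arm([
  [0,5,0,0,1],
  [0,25,-5,0,1],
  [0,40,-45,0,1],
  [0,60,-80,0,0.6],
  [0,80,-80,0,0.3],
  [0,80,-80,0,0],
])

```text
t: 7.77
eef_pos: [0.4713, 0.1124, 0.2669]
tool_rot: [-0.002, 0.722, -0.692, 0.002]
contact_force: [-0.6, -0.3, -0.2]
gripper_width: 0.417
```

```bash
python3 see.py 6 0,.06,.13; python3 - <<'E'
from go import *
s=load("scene6.npz")
for a in (1.2,1.4,1.57,1.7,1.8): print(a,((proj(s,b2w(p,(-.105*np.cos(a),.12,.112+.105*np.sin(a))))-(proj(s,b2w(p,(0,.06,.13)))).astype(int)+[50,60])*4).round())
E
```

```text
t 7.77 pos [0.4713 0.1124 0.2669] xang -87.6 z [ 0.006  0.    -1.   ] F [-0.6 -0.3 -0.2] w 0.417 q [ 0.03  0.18 -0.43  1.96  0.09  1.02 -1.98]
scene crop origin 324 155
top crop origin 235 133
1.2 [324. 132.]
1.4 [322. 152.]
1.57 [319. 175.]
1.7 [317. 194.]
1.8 [314. 211.]
```

View pics/c6.png

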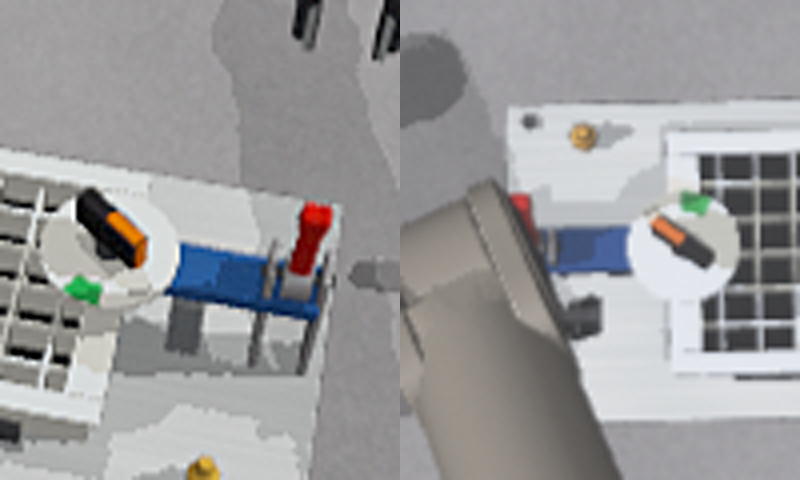

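The lever tip sits at (315,212), matching 1.8 rad, so it is fully open. Next I'll measure the wing on an enlarged crop.

```bash
python3 - <<'E'
from go import *
ims=[]
for n in ("scene","top"):
    c=load(n+"6.npz"); u,v=proj(c,b2w(p,(0,0,.14))).astype(int); print(n,u-20,v-20)
    ims.append(cv2.resize(c["frame"][v-20:v+20,u-20:u+20,::-1],None,fx=10,fy=10,interpolation=cv2.INTER_CUBIC))
cv2.imwrite("pics/nut6.png",np.hstack(ims))
E
```

```text
scene 331 189
top 285 172
```

View pics/nut6.png

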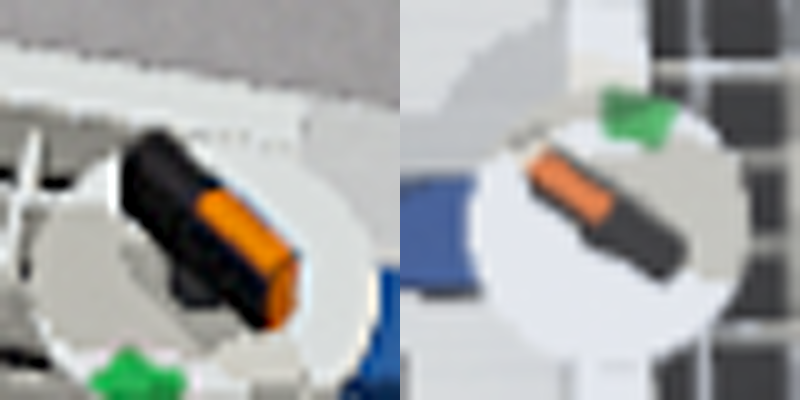

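In the top half the wing runs from its orange end at (539,162) to its black end at (678,262). In the scene half the top face runs from about (139,148) to (283,270).

```bash
python3 - <<'E'
from go import *
def an(c,a,b_,o,h=.142):
    A=pix2w(c,a[0]/10+o[0]-.45,a[1]/10+o[1]-.45,h=h);B=pix2w(c,b_[0]/10+o[0]-.45,b_[1]/10+o[1]-.45,h=h)
    d=A-B; wa=np.arctan2(d[1],d[0]); print("mid",((A+B)/2).round(4),"len",np.linalg.norm(d).round(4),"nut",round(np.pi/2-wa+p[2],3),"wang",np.degrees(wa).round(1))
c=load("top6.npz"); s=load("scene6.npz")
an(c,(139,162),(278,262),(285,172))
an(s,(283,270),(139,148),(331,189))
tool()
# jaw angle perpendicular
for nut in (.6,.7): b((0,0,.30),np.degrees(np.pi/2-nut)-90)
E
```

```text
mid [ 0.5512 -0.0065  0.142 ] len 0.0535 nut 0.652 wang 54.9
mid [ 0.5535 -0.0039  0.142 ] len 0.0508 nut 0.609 wang 57.4
t 7.87 pos [0.4728 0.1117 0.2651] xang -87.6 z [ 0.003  0.    -1.   ] F [ 0.1 -0.2  0.2] w 0.591 q [ 0.03  0.18 -0.43  1.96  0.09  1.02 -1.98]
world [ 0.5514 -0.0054  0.3   ] -> d [120.2 -73.9 -34.6] spin -55.6
world [ 0.5514 -0.0054  0.3   ] -> d [120.2 -73.9 -34.6] spin -49.9
```

>>> step_arm([
  [0,0,-20,-7,0],
  [35,-20,-20,-14,0],
  [70,-40,-20,-21,0],
  [100,-60,-20,-28,0],
  [120,-74,-20,-35,0],
  [120,-74,-20,-42,0],
  [120,-74,0,-49,0],
  [120,-74,30,-53,0],
  [120,-74,60,-53,0],
  [120,-74,90,-53,0],
  [120,-74,90,-53,0],
  [120,-74,90,-53,0],
])

```text
t: 8.87
eef_pos: [0.5506, -0.0054, 0.1727]
tool_rot: [0.0, 0.955, -0.298, -0.002]
contact_force: [0.6, 0.1, 0.7]
gripper_width: 0.998
```

```bash
python3 see.py 7 0,0,.14;  python3 - <<'E'
from go import *
w((.5518,-.0052,.137),54.9-90); w((.5518,-.0052,.137),57-90)
E
```

```text
t 8.87 pos [ 0.5506 -0.0054  0.1727] xang -34.7 z [-0.004  0.    -1.   ] F [0.6 0.1 0.7] w 0.998 q [ 0.25  0.41 -0.44  1.91  0.22  0.88 -0.9 ]
scene crop origin 301 149
top crop origin 255 132
world [ 0.5518 -0.0052  0.137 ] -> d [-0.4  0.7 38.5] spin 0.4
world [ 0.5518 -0.0052  0.137 ] -> d [-0.4  0.7 38.5] spin -1.7
```

View pics/c7.png

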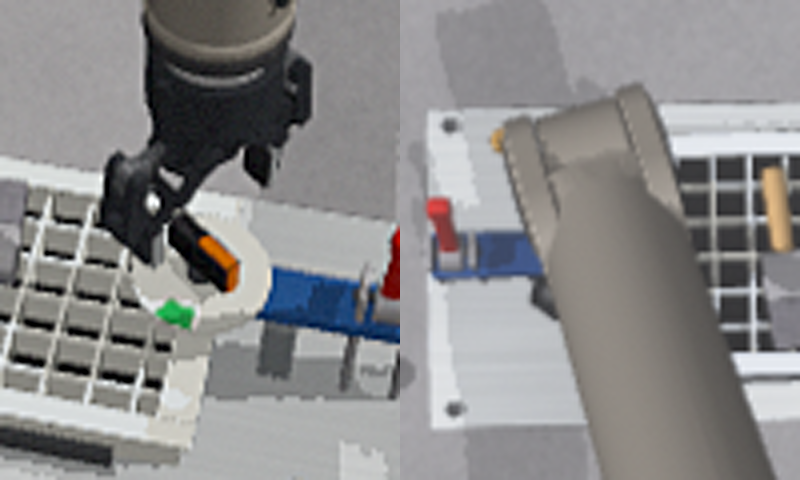

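The wing lies between the open fingers: orange end at (225,265), fingertips at (150,250) and (262,175). Going down and closing.

>>> step_arm([
  [0,1,18,0,0],
  [0,1,35,0,0],
  [0,1,35,0,0.4],
  [0,1,35,0,1],
  [0,1,35,0,1],
  [0,1,35,0,1],
  [0,1,35,0,1],
  [0,1,35,0,1],
  [0,1,35,0,1],
  [0,1,35,0,1],
], newtons=30)

```text
t: 9.8
eef_pos: [0.5506, -0.0056, 0.1403]
tool_rot: [-0.0, 0.955, -0.298, 0.0]
contact_force: [-3.0, 0.9, 6.4]
gripper_width: 0.167
```

>>> step_arm([
  [0,0,0,7,1],
  [0,0,0,14,1],
  [0,0,0,21,1],
  [0,0,0,28,1],
  [0,0,0,35,1],
  [0,0,0,42,1],
  [0,0,0,49,1],
  [0,0,0,56,1],
  [0,0,0,63,1],
  [0,0,0,69,1],
  [0,0,0,69,1],
  [0,0,0,69,1],
])

```text
t: 10.8
eef_pos: [0.5498, -0.0038, 0.1403]
tool_rot: [0.0, -0.619, 0.786, 0.001]
contact_force: [-5.2, 4.1, 8.1]
gripper_width: 0.166
```

```bash
python3 see.py 8 0,0,.14
```

```text
t 10.8 pos [ 0.5498 -0.0038  0.1403] xang -103.6 z [-0.001  0.002 -1.   ] F [-5.2  4.1  8.1] w 0.166 q [ 0.01  0.42 -0.15  1.95  0.08  0.78 -1.99]
scene crop origin 301 149
top crop origin 255 132
```

View pics/c8.png

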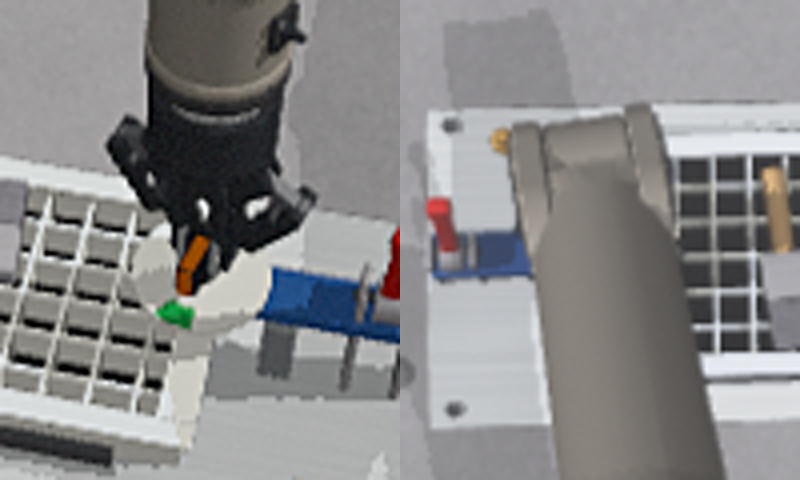

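The orange pointer at (190,270) points at the green sector at (177,315). The jaw angle works out to a nut angle of 1.85. Opening and rising.

>>> step_arm([
  [0,0,0,0,0.6],
  [0,0,0,0,0.3],
  [0,0,0,0,0],
  [0,0,0,0,0],
  [0,0,0,0,0],
  [0,0,-30,0,0],
  [0,0,-70,0,0],
  [0,0,-110,0,0],
  [0,0,-150,0,0],
  [0,0,-150,0,0],
])

```text
t: 11.73
eef_pos: [0.5544, -0.0057, 0.2977]
tool_rot: [0.006, -0.618, 0.786, -0.004]
contact_force: [1.0, 0.5, 0.1]
gripper_width: 1.001
```

```bash
python3 see.py 9 0,0,.14; python3 - <<'E'
from go import *
for x in (.075,): b((x,.12,.29),-90)
E
```

```text
t 11.73 pos [ 0.5544 -0.0057  0.2977] xang -103.7 z [ 0.014  0.001 -1.   ] F [1.  0.5 0.1] w 1.001 q [ 0.03  0.24 -0.16  1.8   0.04  1.1  -1.95]
scene crop origin 301 149
top crop origin 255 132
world [0.6215 0.1175 0.29  ] -> d [-136.6  -39.     1.4] spin -16.0
```

View pics/c9.png

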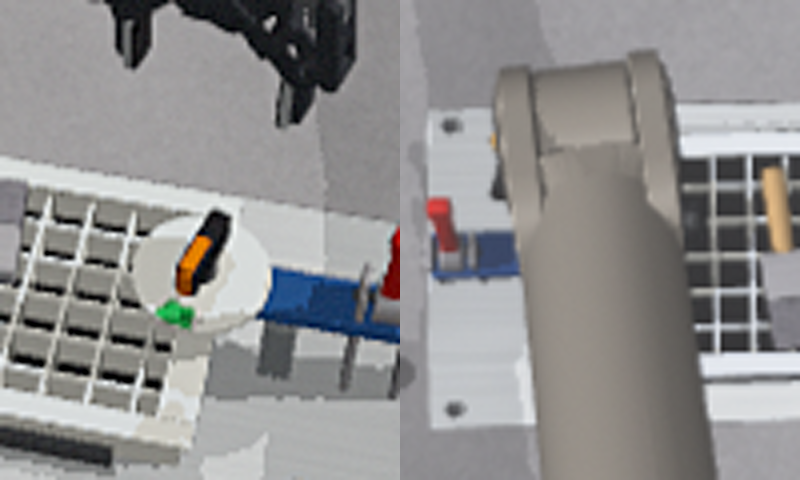

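The nut pointer is in line with the green sector at (177,315), and the lever is still open. Moving to the lever's +x side with jaws shut.

>>> step_arm([
  [-35,-10,0,-7,1],
  [-70,-20,0,-14,1],
  [-105,-32,0,-16,1],
  [-137,-42,0,-16,1],
  [-137,-42,0,-16,1],
  [-137,-42,40,-16,1],
  [-137,-42,80,-16,1],
  [-137,-42,115,-16,1],
  [-137,-42,115,-16,1],
])

```text
t: 12.58
eef_pos: [0.6176, 0.1154, 0.1649]
tool_rot: [0.007, 0.722, -0.692, -0.004]
contact_force: [-2.7, -0.5, -0.5]
gripper_width: -0.004
```

```bash
python3 see.py 10 0,.1,.14; python3 - <<'E'
from go import *
for x,z in ((.04,.18),(-.045,.18),(-.075,.145),(-.075,.139)): b((x,.12,z),-90)
E
```

```text
t 12.58 pos [0.6176 0.1154 0.1649] xang -87.6 z [-0.016 -0.004 -1.   ] F [-2.7 -0.5 -0.5] w -0.004 q [-0.12  0.51 -0.22  1.73  0.13  0.93 -1.93]
scene crop origin 341 155
top crop origin 222 133
world [0.5865 0.1161 0.18  ] -> d [-0.7 35.7 -7.3] spin 0.0
world [0.5016 0.1127 0.18  ] -> d [ -0.8 120.7  -6.9] spin 0.0
world [0.4716 0.1114 0.145 ] -> d [ -0.8 150.5  28.2] spin 0.0
world [0.4716 0.1114 0.139 ] -> d [ -0.8 150.5  34.2] spin 0.0
```

View pics/c10.png

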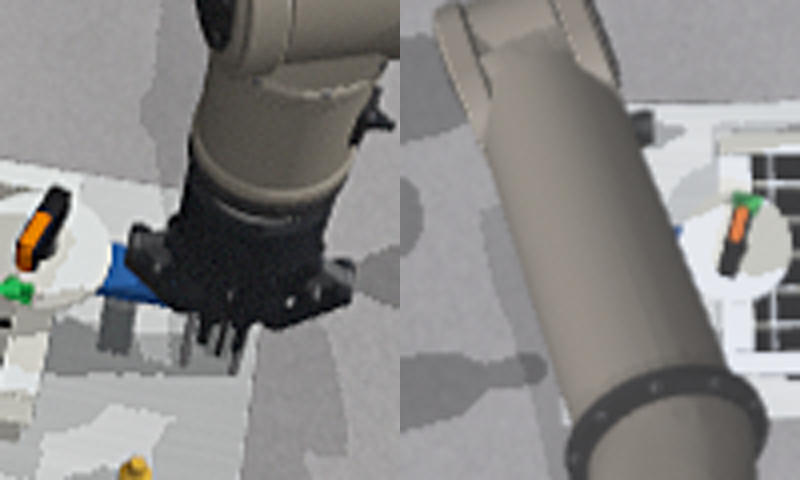

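The pointer is on the green sector in the top view (740,205). The lever is hidden behind the gripper. I'll rise about 18 mm so the palm clears the lever tip, then push in -x to about 45 degrees.

>>> step_arm([
  [-1,0,-18,0,1],
  [-1,15,-18,0,1],
  [-1,30,-18,0,1],
  [-1,40,-18,0,1],
  [-1,50,-18,0,1],
  [-1,60,-18,0,1],
  [-1,70,-17,0,1],
  [-1,80,-15,0,1],
  [-1,90,-13,0,1],
  [-1,100,-11,0,1],
  [-1,110,-9,0,1],
  [-1,120,-7,0,1],
  [-1,120,-7,0,1],
])

```text
t: 13.77
eef_pos: [0.5027, 0.1135, 0.182]
tool_rot: [-0.0, 0.722, -0.692, 0.0]
contact_force: [-0.4, 0.6, 1.6]
gripper_width: -0.003
```

```bash
python3 see.py 11 0,.1,.14; python3 - <<'E'
from go import *
for x,z in ((-.045,.18),(-.075,.145),(-.075,.139)): b((x,.12,z),-90)
E
```

```text
t 13.77 pos [0.5027 0.1135 0.182 ] xang -87.6 z [ 0.001  0.    -1.   ] F [-0.4  0.6  1.6] w -0.003 q [-0.12  0.32 -0.26  1.99  0.11  0.85 -1.97]
scene crop origin 341 155
top crop origin 222 133
world [0.5016 0.1127 0.18  ] -> d [0.7 1.5 1.7] spin 0.0
world [0.4716 0.1114 0.145 ] -> d [ 0.7 31.5 36.7] spin 0.0
world [0.4716 0.1114 0.139 ] -> d [ 0.7 31.5 42.7] spin 0.0
```

View pics/c11.png

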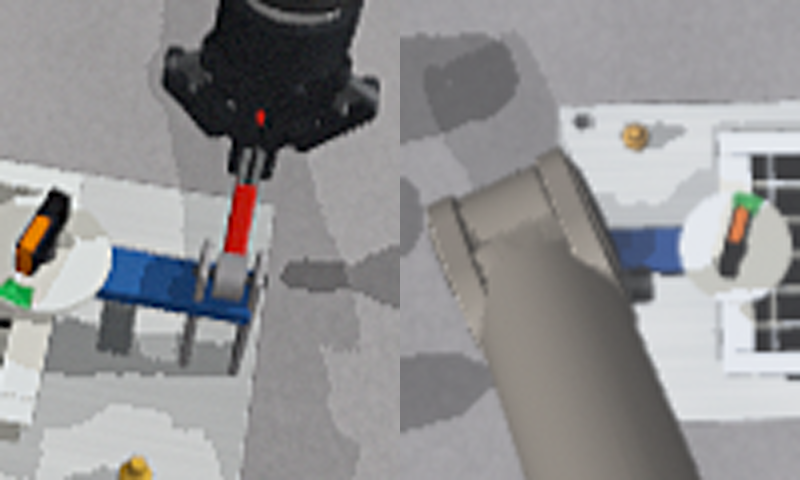

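The lever has followed and lies partly down: pivot at (232,265), fingers on its upper face at (250,165). Now I'll push it down diagonally.

>>> step_arm([
  [1,6,5,0,1],
  [1,12,10,0,1],
  [1,18,15,0,1],
  [1,23,21,0,1],
  [1,27,27,0,1],
  [1,30,32,0,1],
  [1,32,36,0,1],
  [1,32,39,0,1],
  [1,32,42,0,1],
  [1,32,42,0,1],
])

```text
t: 14.7
eef_pos: [0.4732, 0.1111, 0.1391]
tool_rot: [-0.001, 0.721, -0.693, 0.001]
contact_force: [7.6, -0.8, 0.5]
gripper_width: 0.0
```

```bash
python3 see.py 12 0,.1,.14
```

```text
t 14.7 pos [0.4732 0.1111 0.1391] xang -87.7 z [ 0.003  0.001 -1.   ] F [ 7.6 -0.8  0.5] w 0.0 q [-0.14  0.34 -0.26  2.09  0.13  0.73 -2.01]
scene crop origin 341 155
top crop origin 222 133
```

View pics/c12.png

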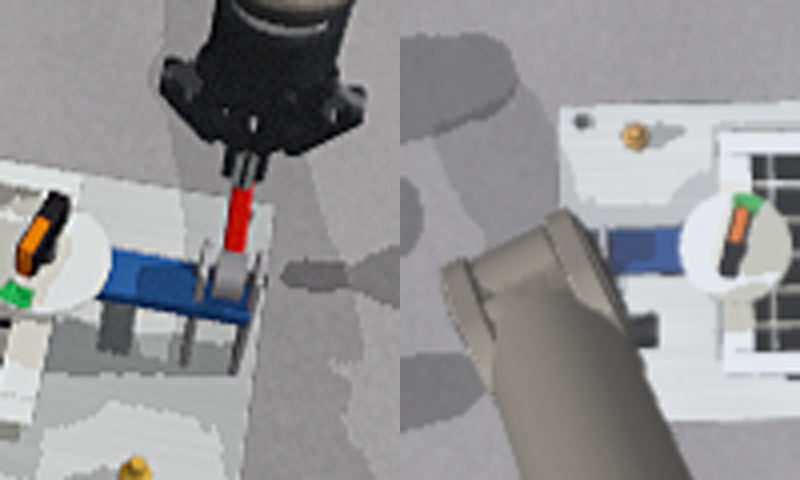

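The lever is almost level. The 7.6 N in +x suggests the fingers rest against the step of its end lump. I'll ease off and press straight down nearer the grip point.

>>> step_arm([
  [0,0,-6,0,1],
  [0,-10,-6,0,1],
  [0,-10,0,0,1],
  [0,-10,2,0,1],
  [0,-10,4,0,1],
  [0,-10,4,0,1],
])

```text
t: 15.3
eef_pos: [0.4827, 0.1117, 0.1382]
tool_rot: [-0.0, 0.721, -0.693, 0.001]
contact_force: [-8.8, -4.0, 38.9]
gripper_width: 0.001
```

It presses firmly on the closed stop: 39 N, with the fingertips at z 116 mm against an expected lever top of 117 mm. Retreating and checking.

>>> step_arm([
  [0,0,-10,0,1],
  [0,0,-50,0,1],
  [0,0,-90,0,1],
  [0,0,-130,0,1],
  [60,40,-160,0,1],
  [100,60,-160,0,1],
  [140,60,-160,0,1],
  [180,60,-160,0,1],
  [220,60,-160,0,1],
  [260,60,-160,0,1],
  [300,60,-160,0,1],
  [300,60,-160,0,1],
])

```text
t: 16.3
eef_pos: [0.4322, -0.1949, 0.2941]
tool_rot: [0.001, 0.72, -0.694, -0.001]
contact_force: [-0.0, -0.2, 0.2]
gripper_width: -0.003
```

```bash
python3 see.py 13 0,.06,.12; python3 - <<'E'
from go import *
P=cloud(load("top13.npz"));c=load("top13.npz")
for a in (-.05,-.06,-.07,-.08,-.095):
    u,v=proj(c,b2w(p,(a,.12,.117))).round().astype(int); print(a,P[v,u].round(4),c["frame"][v,u])
c0=load("top0.npz")
b1=c0["frame"][140:260,240:420].astype(int); b2=c["frame"][140:260,240:420].astype(int)
cv2.imwrite("pics/d13.png",cv2.resize(np.hstack([b1,b2])[:,:,::-1].astype(np.uint8),None,fx=2.2,fy=2.2,interpolation=cv2.INTER_CUBIC))
E
```

```text
t 16.3 pos [ 0.4322 -0.1949  0.2941] xang -87.9 z [-0.002 -0.001 -1.   ] F [-0.  -0.2  0.2] w -0.003 q [ 0.28  0.1   0.01  1.97  0.    1.07 -1.24]
scene crop origin 324 157
top crop origin 236 134
-0.05 [0.4985 0.1146 0.1094] [219  76  75]
-0.06 [0.4854 0.1137 0.1145] [219  76  74]
-0.07 [0.4753 0.1095 0.1232] [216  77  75]
-0.08 [0.4668 0.1104 0.1112] [217  77  76]
-0.095 [0.4507 0.1096 0.1158] [217  76  75]
```

View pics/c13.png

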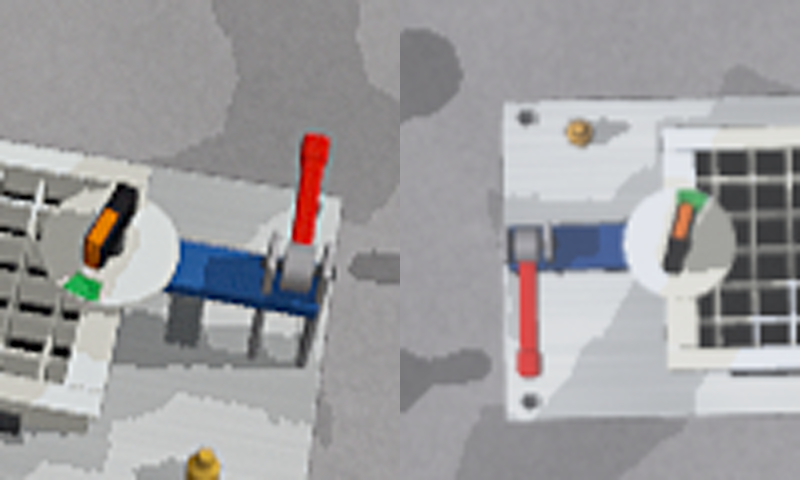

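View pics/d13.png

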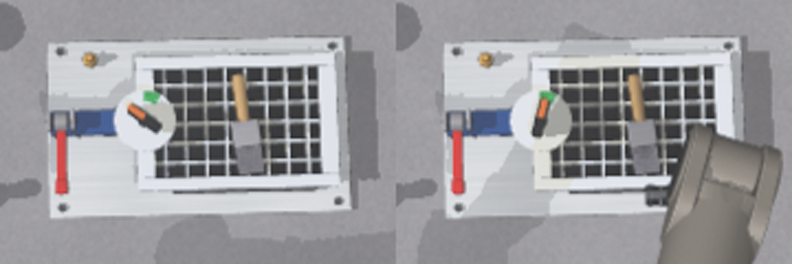

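The lever's tip at scene pixel (403,191) is exactly where it was when closed. Tray and brush are unmoved. One more close look at the nut angle.

```bash
python3 - <<'E'
from go import *
ims=[]
for n in ("scene","top"):
    c=load(n+"13.npz"); u,v=proj(c,b2w(p,(0,0,.135))).astype(int); print(n,u-20,v-20)
    ims.append(cv2.resize(c["frame"][v-20:v+20,u-20:u+20,::-1],None,fx=10,fy=10,interpolation=cv2.INTER_CUBIC))
    c0=load(n+"0.npz"); u,v=proj(c0,b2w(p,(-.072,.12,.112))).astype(int)
    for k in (c0,c):
        sub=k["frame"][v-15:v+15,u-15:u+15].astype(int); m=(sub[...,0]>150)&(sub[...,1]<100); ys,xs=np.nonzero(m); print(n,"red",m.sum(),xs.mean().round(2),ys.mean().round(2),ys.min())
cv2.imwrite("pics/nut13.png",np.hstack(ims))
E
```

```text
scene 331 190
scene red 134 16.5 16.48 5
scene red 130 16.48 16.67 5
top 285 172
top red 106 15.55 12.71 0
top red 110 15.64 13.05 0
```

View pics/nut13.png

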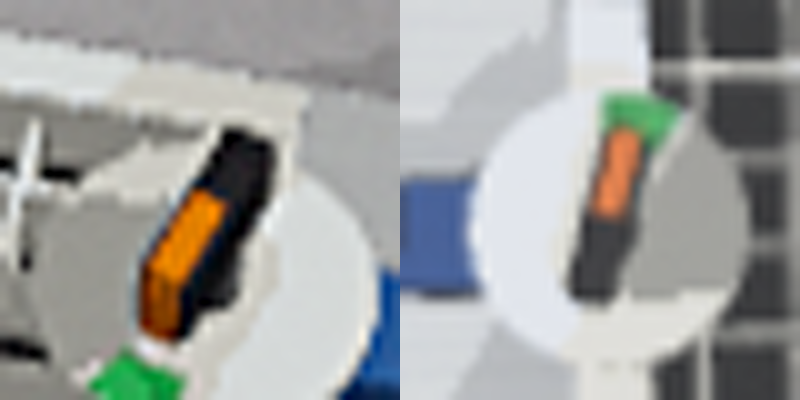

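In the top half the pointer end at (627,130) lies in the middle of the green sector. The wing is about 13° off image-up, so nut ≈ 1.84. The lever pixels match the initial closed pose to 0.4 px. Handing in.

```bash
python3 - <<'E'
from station import bot
print(bot.hand_in()); o=bot.get_obs(); print(o["t"],o["contact_force"])
E
```

```text
the job is handed in; nothing more can be done
None
the job is handed in; nothing more can be done
```

I opened the clamp lever to its stop, turned the wing nut clockwise from about 0.65 to about 1.84 rad, and closed the lever again. Then I moved the arm clear and handed the job in at about 16 s. The hand-in gives no verdict.

**Slip on the way:** my pinch on the lever slipped off near upright. I lifted over it and pushed it the rest of the way with the fingers shut. The stop showed as 27 N, and the images matched 1.8 rad.

**Last checks before hand-in:**
- **Nut:** the pointer lies in the middle of the green sector in the top view.
- **Lever:** it sits within about 0.4 px of its starting closed position. A final press from above met a firm stop at 39 N, with the fingertips at z 116 mm against an expected lever top of 117 mm.
- **Surroundings:** the tray, brush and nozzle look unmoved beside the starting picture. I did not compare the other objects, but the moves stayed away from them.
- **Robot:** contact force was about zero with the gripper clear of the clamp.

**Not measured:** I could not read the pad force directly. From the nut angle and the given stiffness it should be about 10 N, above the required 4 N.

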